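# Index the slide reader to the next hole and hold its lock pin home

### The arm

A 6-joint arm with a two-finger parallel gripper is mounted at the origin on the work surface. World frame = base frame: x ahead of the robot, y to its left, z up, the work surface at z = 0. Lengths are in m, angles in degrees, forces in N, time in s.
With the tool pointing down it reaches from about 0.4 to 0.825 m from the base axis. Payload 7 kg.
Tool frame: the origin (TCP) lies midway between the tips of the shut fingers; the grasp point (between the pads) lies ctrl.tcp_to_grasp behind it (ctrl.tcp_to_grasp is the distance from the TCP to the grasp point, in m); z points along the fingers, y is the line along which they close (so a half turn about z gives the same grasp; the last joint's range is limited). The gripper opens to 88 mm and grips with 3 to 60 N. Pads are 19 mm wide; open, the fingers measure 130 mm over their backs; the gripper's body (78 mm by 193 mm) begins 47 mm behind the grasp point.
Start: joints at [-48.237, 20.546, 0.682, 0, -70.136, -16.507], TCP at [0.288, -0.61, 0.195] pointing down, gripper open.
Joint ranges: [-176.03, 176.03], [-82.01, 121.73], [-58.28, 71.71], [-173.87, 95.51], [-174.79, -0.11], [-173.66, 173.66]. Speed limits (degrees/s): [136.94, 136.94, 172.46, 180, 180, 180].

### API

Orientations are given as [roll, pitch, yaw] about the fixed x, y, z axes, in that order (R = Rz(yaw) Ry(pitch) Rx(roll)).
In Python, from plant import ctrl, imaging, close_job gives the robot as it stands.
- The arm moves only by the shell command python3 -m crank 'ROWS'. ROWS is JSON, a list of rows, each a list of 3 entries, a list of its own where there are three numbers: the shift along the world's x, y, z in m, then the turn, a rotation vector about the world's x, y, z in degrees, then the opening, from -1 (shut) to 1 (fully open), so that 0 is half open. A call has 1 to 12 rows; each row shifts and turns the commanded pose from where the row before left it; what a row does not reach is not made up. A row lasts 1/10 s, in which the tool goes at most 50 mm and 8.59 degrees, less where a joint would pass 70% of its speed; a pose out of reach is approached as far as the arm can. A call is refused whole if a number of a shift passes 0.05 or a number of a turn 8.59, either way. A call with a gripper value outside its range is refused whole. The fingers move at their own pace and stop on an object; the grip force is fixed at half the most. Time passes only in rows, so rows that do not move let the fingers close. It gives the time, the measured TCP pose, the force, the opening and the grip force at its end, in the units of the state.
- ctrl.get_obs(): the state, without advancing time (a new reading comes with each control period).
- imaging.snapshot(name): name is "side" or "top"; returns (picture, depth): 480x640x3 uint8, blue, green, red; 480x640 float32, m along the optical axis (not along the pixel's ray), 0 where there is no reading.
- imaging.camera_model(name): a dict with "mtx" (3x3 intrinsics, pixels), "R" (3x3) and "t" (3): a world point X has camera coordinates R X + t. Camera axes: x right, y down, z forward; pixel columns grow to the right and rows downward; lengths in m; the calibration is good to about 2 mm. A picture is of the moment at which its call begins. camera_model takes no time and is no camera call.
- close_job(): hands the job in; it is judged then, once.
The state is a dict: "clock": time; "joint_pos": joint angles; "qvel": joint speeds; "tau": joint torques, N m; "tool_pos": TCP position; "orientation": TCP orientation; "force": force on the tool from outside, world axes, zero at the start; "moment": the same for the moment, N m; "opening": finger opening in m; "gripper_force": force on a finger pad.
Only numpy, scipy, OpenCV 4.12 (cv2) and the standard library are available. Lean on these libraries where they do the work, as an engineer would, in place of code of your own. Each camera call takes 0.05 s, during which the arm holds its last target. There are 200 camera calls.

### The job

The slide reader has to sit over the slide with the green label. Lift the loose blue dust cap off the reader's lock knob and stand it, open side down, in the white tray; then pull the red knob up to free its pin, slide the reader along its rail to the hole that puts it over the green slide, and push the pin fully home there. The knob's return spring is worn out, so finish while still holding the knob in the fingers with the pin fully in, and do not disturb the jar and the two reagent containers.

Things in the scene. Friction and masses are not known exactly. Their poses are not given: they have to be found in the camera images.
- station: Fixed grey base plate (x -45..+145, y -130..+130 mm, 8 thick) with a level aluminium rail along its y axis, 40 wide, top 50 above the bench. Origin: bench level, under the rail's middle; z up; yaw within 20 deg of the world's. Index holes in the rail's top at y -50, 0, +50 mm, 13 wide along the rail. Slide places at x +95, level with the holes.
- carriage: White saddle on the rail, 66 x 84 mm (84 along the rail), flat top 62 above the bench, with grey reader head (62 x 36, from 45 to 97 above the bench) centred 95 mm to station +x. Slides along station y, +-72 mm, 1.5 N friction; locked by the pin (play 1.5 mm). Origin: bench level, on the rail line under the knob; axes as the station's; starts at the station's origin, in the middle hole.
- plunger: Lock plunger: red upright round knob, 22 mm diameter, 34 tall, over a 10 mm round-nosed pin. Origin: centre of the knob's underside, 78 above the bench (and carriage origin) when home. Moves up 24 mm; pin is 14 deep: lift 16 or more to free it. 3 N friction, no spring: stays where left, must be pushed down. Off a hole the nose rests on the rail, 14 up. Starts home, inside the cap.
- reader_eye (a point): Centre of the window under the reader head, 45 mm above the bench; straight above the middle of a slide when the pin is in that slide's hole.
- cap: Loose blue plastic dust cap, an upside-down cup: 46 mm outside diameter, 58 mm tall, inner diameter 38 mm, closed on top; 40 to 85 g. Origin: centre of its lower (open) rim; z up. At the start it stands on the carriage's top, over the knob, its rim 62 mm and its top 120 mm above the bench.
- tray: White open tray, fixed on the bench, 130 x 130 mm outside, walls 4 mm thick and 24 mm high, floor 4 mm above the bench. Origin: centre of its underside, z up. To the left or to the right of the station.
- slide_green: Glass slide with green labels at its ends, in a white carrier 84 x 30 x 6 mm, fixed in one of the two outer slide places. Origin: centre of the carrier's underside, 8 mm above the bench; its long axis (x) lies across the rail. The reader has to end over this one.
- slide_orange: The same with orange labels, fixed in the other outer slide place.
- jar: Bystander: loose grey square staining jar, 58 x 58 x 70 mm. Origin: centre of its underside.
- reagent_a: Bystander: loose white reagent bottle with a blue cap, 52 mm diameter, 100 mm tall. Origin: centre of its underside.
- reagent_b: Bystander: loose amber reagent jar with a black cap, 52 mm diameter, 90 mm tall. Origin: centre of its underside.
Things that resemble listed ones, but are neither listed nor needed, are in the scene too. Several things have the shape of the cap; the one meant has the colours described above.

How it is judged:
By the outcome, as a careful person would: the job done as asked, in the order asked, and still so for the second after the job is handed in, while the arm keeps its last pose, push and grip.
It also fails if it takes over 54 s, if anything falls off the work surface, if the arm or the gripper's body presses on something with over 40 N, if the wrist force passes 120 N, or if a joint passes its speed limit or range.

## Working session

There is one attempt and no reset: what is moved stays moved. The work goes in short steps, Python scripts to look and compute and a shell command to move; the robot and the scene stay as the last step left them, time stands still between calls to the robot, and variables do not carry over. Pictures are saved under pics/ and viewed, at most 10 in all, crops included, and the job is handed in when it is done.

```bash
mkdir -p pics; cat > h.py <<'E'
import numpy as np, cv2
from plant import ctrl, imaging, close_job
def snap(n,f=None):
    p,d=imaging.snapshot(n)
    if f: cv2.imwrite('pics/'+f,p)
    np.savez('/tmp/'+n,p=p,d=d); return p,d
def world(n,d):
    m=imaging.camera_model(n);K,R,t=map(np.array,(m['mtx'],m['R'],m['t']))
    v,u=np.mgrid[:480,:640]
    c=np.stack([(u-K[0,2])/K[0,0]*d,(v-K[1,2])/K[1,1]*d,d],-1)
    return (c-t)@R
def st():
    o=ctrl.get_obs();print({k:np.round(o[k],4).tolist() for k in ('clock','joint_pos','tool_pos','orientation','force','opening','gripper_force')})
E
python3 - <<'E'
from h import *
snap('top','top0.png');snap('side','side0.png');st();print(ctrl.tcp_to_grasp)
for n in('top','side'):
    m=imaging.camera_model(n);print(n,np.round(m['R'],3).tolist(),np.round(-np.array(m['R']).T@np.array(m['t']),3))
E
```

```text
{'clock': 0.1, 'joint_pos': [-48.2372, 20.5868, 0.6394, -0.0168, -70.1352, -16.5071], 'tool_pos': [0.2878, -0.6101, 0.1943], 'orientation': [179.9164, -0.0083, -154.7501], 'force': [-0.5296, -0.1834, -0.4393], 'opening': 0.0878, 'gripper_force': 0.0}
0.0188
top [[-0.007, -1.0, 0.015], [-0.995, 0.005, -0.102], [0.102, -0.016, -0.995]] [0.447 0.015 0.973]
side [[-0.993, -0.118, -0.015], [-0.082, 0.767, -0.637], [0.087, -0.631, -0.771]] [0.453 0.686 0.891]
```

View pics/top0.png

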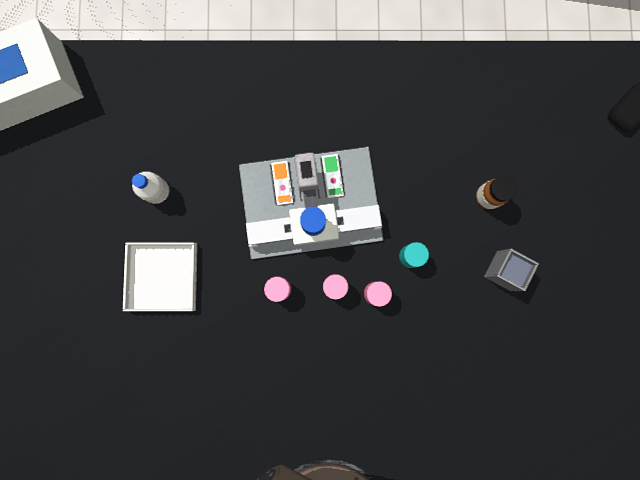

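View pics/side0.png

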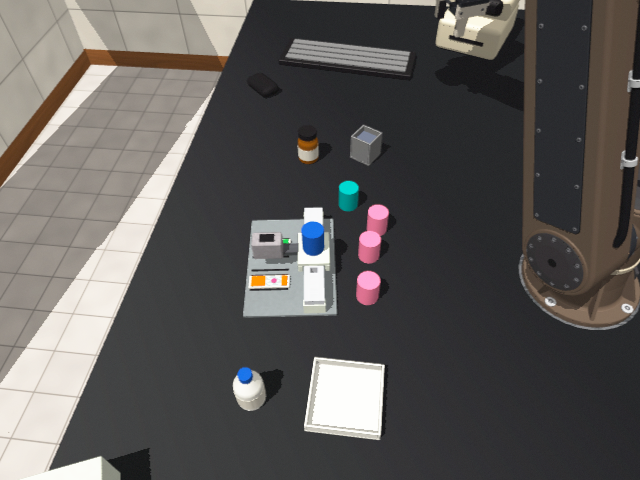

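The top picture shows the blue cap on the carriage at (313,221). It could be confused with the teal cup (415,255), the pink cups (278,289), (336,287) and (378,294), and the bottle's blue lid (140,181). By the description I choose the one at (313,221). The green slide is at (333,175), on the -y side; the orange slide is at (282,183) and the tray at (160,277).

```bash
python3 - <<'E'
from h import *
for n in('top','side'):
    z=np.load(f'/tmp/{n}.npz');p,d=z['p'],z['d'];W=world(n,d)
    b,g,r=[p[...,i].astype(int) for i in range(3)]
    if n=='top':
        cv2.imwrite('pics/crop0.png',cv2.resize(p[140:270,225:395],None,fx=4,fy=4,interpolation=cv2.INTER_CUBIC))
    blue=(b>120)&(r<90)&(g<120)&(d>0)&(abs(W[...,2]-.12)<.006)&(W[...,0]<.75)
    q=W[blue]; 
    if len(q):
        c,rad=cv2.minEnclosingCircle(q[:,:2].astype(np.float32)); print(n,'cap top',len(q),np.round(np.median(q,0),4),np.round(c,4),round(rad,4))
    wh=(np.minimum(np.minimum(b,g),r)>110)&(d>0)
    sel=(abs(W[...,2]-.062)<.005)&(d>0)&(W[...,0]>.4)&(W[...,0]<.7)&(abs(W[...,1])<.2)
    # tray
    t=wh&(W[...,2]<.03)&(W[...,2]>.001)&(W[...,1]>.2)&(W[...,0]<.5)
    rc=cv2.minAreaRect(W[t][:,:2].astype(np.float32));print('tray',t.sum(),rc)
    # rail top z=.05
    m=wh&(abs(W[...,2]-.05)<.005)&(W[...,0]<.62)&(abs(W[...,1])<.25)
    print('rail',m.sum(),cv2.minAreaRect(W[m][:,:2].astype(np.float32)))
    # base plate
    m=(abs(W[...,2]-.008)<.006)&(d>0)&(g>70)&(abs(W[...,1]-.03)<.2)&(W[...,0]>.38)
    m=cv2.morphologyEx(m.astype(np.uint8),cv2.MORPH_OPEN,np.ones((3,3)))>0
    rc=cv2.minAreaRect(W[m][:,:2].astype(np.float32));print('plate',m.sum(),rc,np.round(cv2.boxPoints(rc),3).tolist())
    for nm,mm in(('green',(g>120)&(r<80)&(b<110)),('orange',(r>180)&(g>80)&(g<170)&(b<60))):
        q=W[mm&(W[...,2]>.005)&(W[...,2]<.03)&(abs(W[...,1])<.15)&(W[...,0]>.5)];print(nm,len(q),q.mean(0).round(3) if len(q) else'')
    teal=(abs(W[...,2]-.058)<.005)&(d>0)&(((r>180)&(b>100)&(g<150))|((g>120)&(r<60)&(b>110)))
    k,l,s,c=cv2.connectedComponentsWithStats(teal.astype(np.uint8))
    for i in range(1,k):
        if s[i,4]>30:print('cup',W[l==i].mean(0).round(3))
E
```

```text
top cap top 359 [0.5623 0.0196 0.1208] [0.56   0.0243] 0.0225
tray 3675 ((0.45072853565216064, 0.322258323431015), (0.13947993516921997, 0.09899329394102097), 89.5950698852539)
rail 1814 ((0.490459144115448, 0.014089904725551605), (0.1815202534198761, 0.2505016624927521), 7.5490007400512695)
plate 6386 ((0.6101692914962769, 0.030015796422958374), (0.19149628281593323, 0.2608344256877899), 7.809517860412598) [[0.49799999594688416, 0.1459999978542328], [0.5329999923706055, -0.1120000034570694], [0.7229999899864197, -0.0860000029206276], [0.6869999766349792, 0.1720000058412552]]
green 45 [ 0.653 -0.013  0.017]
orange 9 [0.666 0.083 0.017]
side cap top 307 [0.5629 0.029  0.1191] [0.5628 0.027 ] 0.0236
tray 3829 ((0.4509294629096985, 0.3138156831264496), (0.14254021644592285, 0.0982099324464798), 89.90786743164062)
rail 1124 ((0.5025510191917419, 0.017503075301647186), (0.187154620885849, 0.2632749080657959), 2.119565725326538)
plate 4577 ((0.5592821836471558, 0.007175147533416748), (0.3057049512863159, 0.2951030135154724), 8.072446823120117) [[0.3869999945163727, 0.13199999928474426], [0.42899999022483826, -0.1599999964237213], [0.7310000061988831, -0.11699999868869781], [0.6899999976158142, 0.17499999701976776]]
green 19 [ 0.633 -0.023  0.015]
orange 164 [0.658 0.087 0.015]
cup [ 0.506 -0.163  0.057]
```

View pics/crop0.png

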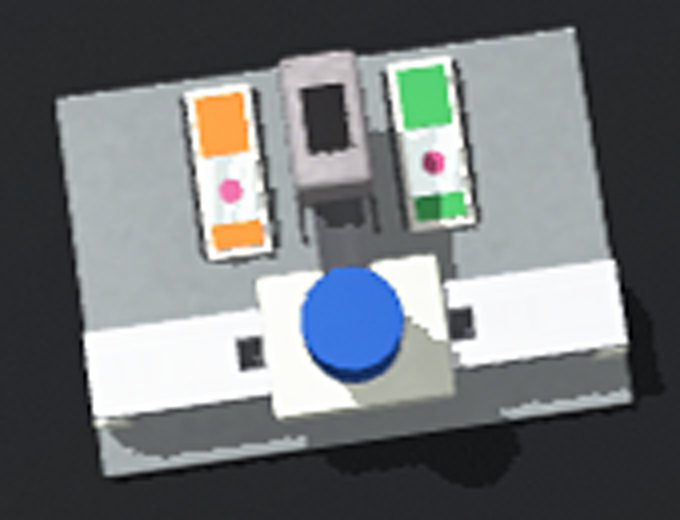

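The crop confirms the plain blue cap standing on the white carriage. The green slide is on the station's -y side, and the rail holes are visible on both sides of the carriage. The plate fit (191 x 261 mm against 190 x 260, yaw 7.8°) puts the origin at about (0.561, 0.024), which matches the cap centre. My tray fit was cut off at x=0.5, so I'll redo it while setting out.

```bash
python3 -m crank '[[[0.018,0.042,0],[0,0,-1.2],1],[[0.018,0.042,0],[0,0,-1.2],1],[[0.018,0.042,0],[0,0,-1.2],1],[[0.018,0.042,0],[0,0,-1.2],1],[[0.018,0.042,0],[0,0,-1.2],1],[[0.018,0.042,0],[0,0,-1.2],1],[[0.018,0.042,0],[0,0,-1.2],1],[[0.018,0.042,0],[0,0,-1.2],1],[[0.018,0.042,0],[0,0,-1.2],1],[[0.018,0.042,0],[0,0,-1.2],1],[[0.018,0.042,0],[0,0,-1.2],1],[[0.018,0.042,0],[0,0,-1.2],1]]'
python3 - <<'E'
from h import *
st()
for n in('top','side'):
    z=np.load(f'/tmp/{n}.npz');p,d=z['p'],z['d'];W=world(n,d)
    wh=(p.min(-1)>90)&(d>0)
    t=wh&(W[...,2]<.03)&(W[...,2]>-.003)&(W[...,1]>.2)&(W[...,1]<.45)&(W[...,0]<.56)&(W[...,0]>.35)
    rc=cv2.minAreaRect(W[t][:,:2].astype(np.float32));print('tray',t.sum(),rc)
    t&=W[...,2]>.018
    rc=cv2.minAreaRect(W[t][:,:2].astype(np.float32));print('tray top',t.sum(),rc)
E
```

```text
clock: 1.3
tool_pos: [0.5042, -0.1045, 0.1952]
orientation: [180.0, 0.0, -169.2]
force: [1.0, -0.8, 0.2]
opening: 0.0877
gripper_force: 0.0
{'clock': 1.3, 'joint_pos': [10.1503, 5.3754, -19.2435, -0.0069, -65.3764, -89.3324], 'tool_pos': [0.5042, -0.1045, 0.1952], 'orientation': [179.9938, 0.0048, -169.185], 'force': [1.0192, -0.846, 0.2336], 'opening': 0.0877, 'gripper_force': 0.0}
tray 4987 ((0.4668678939342499, 0.32237333059310913), (0.14058427512645721, 0.1324489563703537), 89.83625030517578)
tray top 677 ((0.4648125171661377, 0.3177756071090698), (0.1309770792722702, 0.12824951112270355), 89.88943481445312)
tray 5663 ((0.4689345359802246, 0.31255027651786804), (0.14514924585819244, 0.13537763059139252), 89.73725891113281)
tray top 781 ((0.46917662024497986, 0.31934496760368347), (0.1309930682182312, 0.13036824762821198), 89.77961730957031)
```

```bash
python3 -m crank '[[[0.0142,0.0322,0],[0,0,-0.75],1],[[0.0142,0.0322,0],[0,0,-0.75],1],[[0.0142,0.0322,0],[0,0,-0.75],1],[[0.0142,0.0322,0],[0,0,-0.75],1],[[0,0,-0.02],[0,0,0],1],[[0,0,0],[0,0,0],1]]'; python3 - <<'E'
from h import *
snap('top','top1.png');p,d=snap('side')
cv2.imwrite('pics/side1.png',cv2.resize(p[150:330,220:460],None,fx=3,fy=3))
E
```

```text
clock: 1.9
tool_pos: [0.5591, 0.023, 0.1724]
orientation: [-180.0, -0.3, -172.1]
force: [-0.6, -0.3, -0.2]
opening: 0.0876
gripper_force: 0.0
```

View pics/side1.png

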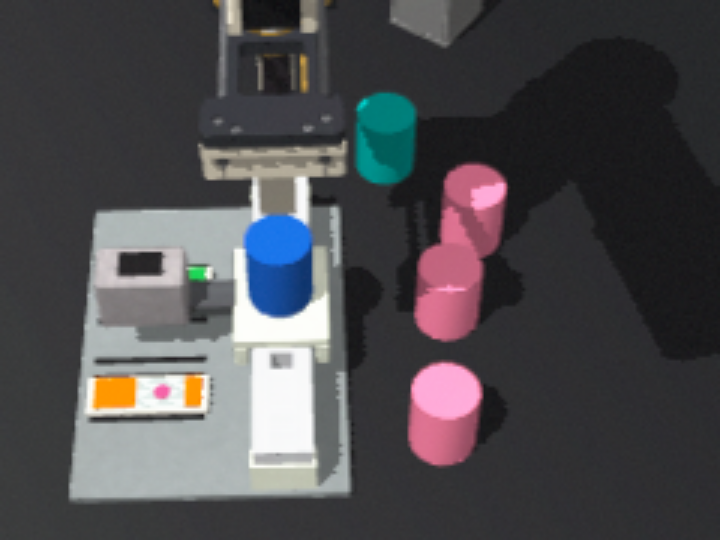

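```bash
python3 - <<'E'
from h import *
st()
m=imaging.camera_model('side');K,R,t=map(np.array,(m['mtx'],m['R'],m['t']))
for X in([.559,.023,.172],[.553,.075,.172],[.565,-.03,.172],[.553,.075,.24],[.5625,.026,.12]):
    c=K@(R@np.array(X)+t);print(X,(c[:2]/c[2]-[220,150])*3)
z=np.load('/tmp/side.npz');W=world('side',z['d'])
for u,v in((275,130),(275,160),(210,165),(340,165),(270,110)):print(u,v,W[150+v//3,220+u//3].round(3))
E
```

```text
{'clock': 2.0, 'joint_pos': [22.2535, 10.7269, -15.5991, 0.0089, -63.7751, -104.3942], 'tool_pos': [0.5602, 0.0219, 0.1749], 'orientation': [-179.9671, -0.0961, -172.1367], 'force': [0.8122, 0.0492, 0.7847], 'opening': 0.0877, 'gripper_force': 0.0}
[0.559, 0.023, 0.172] [281.22787141 181.64741259]
[0.553, 0.075, 0.172] [280.07366329 243.48024163]
[0.565, -0.03, 0.172] [282.49862359 122.81434391]
[0.553, 0.075, 0.24] [276.83308578 167.74847723]
[0.5625, 0.026, 0.12] [277.57937667 237.81349799]
275 130 [0.547 0.116 0.314]
275 160 [0.549 0.11  0.284]
210 165 [0.584 0.116 0.281]
340 165 [0.513 0.107 0.28 ]
270 110 [0.551 0.1   0.313]
```

```bash
python3 - <<'E'
from h import *
z=np.load('/tmp/side.npz');W=world('side',z['d'])
for v in range(170,260,8):print(v,W[150+v//3,220+280//3].round(3),W[150+v//3,220+255//3].round(3))
z=np.load('/tmp/top.npz');p=z['p']
cv2.imwrite('pics/top1c.png',cv2.resize(p[130:310,200:440],None,fx=3,fy=3))
E
```

```text
170 [0.546 0.11  0.277] [0.453 0.686 0.891]
178 [0.551 0.084 0.242] [0.559 0.113 0.272]
186 [0.551 0.083 0.233] [ 0.596 -0.082  0.051]
194 [0.551 0.084 0.229] [ 0.595 -0.078  0.049]
202 [0.551 0.083 0.22 ] [ 0.594 -0.068  0.05 ]
210 [0.552 0.082 0.211] [ 0.592 -0.056  0.053]
218 [0.565 0.003 0.116] [ 0.592 -0.054  0.049]
226 [0.564 0.011 0.116] [0.579 0.016 0.119]
234 [0.562 0.021 0.118] [0.578 0.024 0.12 ]
242 [0.561 0.027 0.119] [0.577 0.029 0.119]
250 [0.56  0.035 0.119] [0.576 0.038 0.121]
258 [0.559 0.044 0.12 ] [0.575 0.044 0.118]
```

View pics/top1c.png

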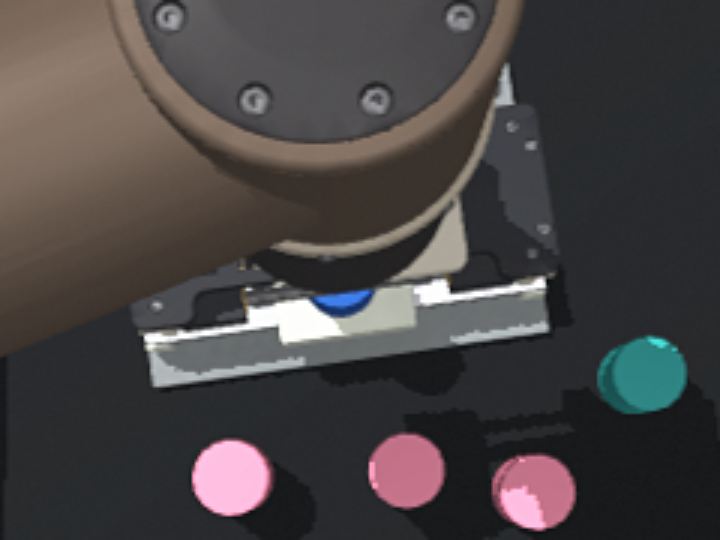

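The side view shows the near finger's tip well above the cap and in line with it (about x 0.551, the finger's back at y 0.083), with room all round. The fingers shorten when open, so going down to TCP z≈0.077 is safe.

```bash
python3 -m crank '[[[0,0,-0.0245],[0,0,0],1],[[0,0,-0.0245],[0,0,0],1],[[0,0,-0.0245],[0,0,0],1],[[0,0,-0.0245],[0,0,0],1],[[0,0,0],[0,0,0],1],[[0,0,0],[0,0,0],-1],[[0,0,0],[0,0,0],-1],[[0,0,0],[0,0,0],-1],[[0,0,0],[0,0,0],-1],[[0,0,0],[0,0,0],-1]]'
```

```text
clock: 3.0
tool_pos: [0.5611, 0.0224, 0.0778]
orientation: [180.0, 0.1, -172.1]
force: [0.2, 0.1, -0.6]
opening: 0.0531
gripper_force: 0.0
```

```bash
python3 -m crank '[[[0,0,0],[0,0,0],-1],[[0,0,0],[0,0,0],-1],[[0,0,0],[0,0,0],-1],[[0,0,0],[0,0,0],-1],[[0,0,0],[0,0,0],-1]]'
```

```text
clock: 3.5
tool_pos: [0.5611, 0.0225, 0.0774]
orientation: [180.0, 0.0, -172.1]
force: [-0.6, 0.6, 3.7]
opening: 0.0447
gripper_force: 30.0
```

Gripped at 44.7 mm with 30 N on the pads. I'll lift straight up.

```bash
python3 -m crank '[[[0,0,0.01],[0,0,0],-1],[[0,0,0.015],[0,0,0],-1],[[0,0,0.02],[0,0,0],-1],[[0,0,0.025],[0,0,0],-1],[[0,0,0.025],[0,0,0],-1],[[0,0,0.015],[0,0,0],-1],[[0,0,0],[0,0,0],-1]]'
```

```text
clock: 4.2
tool_pos: [0.5619, 0.0224, 0.19]
orientation: [180.0, 0.2, -172.1]
force: [0.1, 0.1, -0.2]
opening: 0.0446
gripper_force: 30.0
```

```bash
python3 - <<'E'
from h import *
st();p,d=snap('side')
cv2.imwrite('pics/side2.png',cv2.resize(p[150:330,220:460],None,fx=3,fy=3))
E
```

```text
{'clock': 4.2, 'joint_pos': [22.2555, 10.0402, -14.4143, 0.0391, -65.3176, -104.4093], 'tool_pos': [0.5619, 0.0224, 0.19], 'orientation': [179.9778, 0.2296, -172.1376], 'force': [0.0577, 0.1456, -0.2499], 'opening': 0.0446, 'gripper_force': 29.9837}
```

View pics/side2.png

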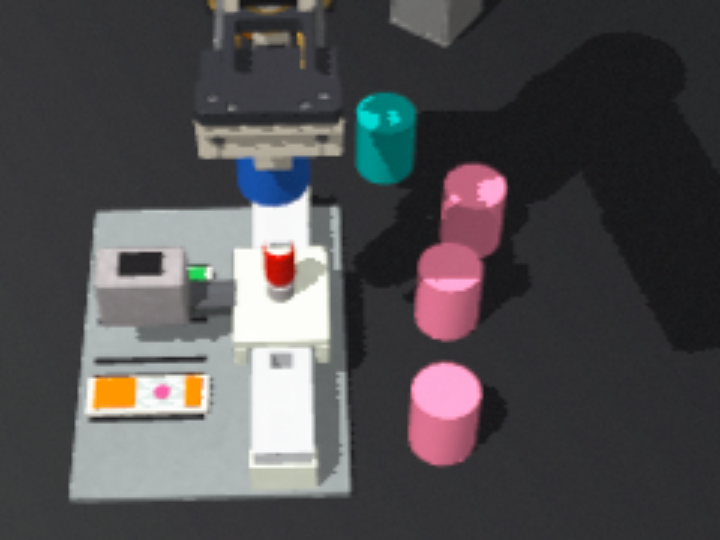

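The side view shows the cap held level between the fingers, and the red knob free on the carriage at crop (280,262). Next I carry the cap to the tray.

```bash
python3 -m crank '[[[-0.005,0.015,0],[0,0,0],-1],[[-0.01,0.03,0],[0,0,0],-1],[[-0.01,0.03,0],[0,0,0],-1],[[-0.01,0.03,0],[0,0,0],-1],[[-0.01,0.03,0],[0,0,0],-1],[[-0.01,0.03,0],[0,0,0],-1],[[-0.01,0.03,0],[0,0,0],-1],[[-0.01,0.03,0],[0,0,0],-1],[[-0.01,0.03,0],[0,0,0],-1],[[-0.01,0.03,0],[0,0,0],-1],[[-0.003,0.01,0],[0,0,0],-1],[[0,0,0],[0,0,0],-1]]'; python3 -c "
from h import *
st();snap('top');snap('side')
for n in('top','side'):
    z=np.load(f'/tmp/{n}.npz');p,d=z['p'],z['d'];W=world(n,d);b,g,r=[p[...,i].astype(int) for i in range(3)]
    q=W[(r>150)&(g<60)&(b<60)&(d>0)&(abs(W[...,2]-.112)<.005)&(W[...,0]<.75)]
    if len(q):
        c,rad=cv2.minEnclosingCircle(q[:,:2].astype(np.float32));print(n,len(q),q.mean(0).round(4),np.round(c,4),rad)
"
```

```text
clock: 5.45
tool_pos: [0.4619, 0.318, 0.1859]
orientation: [-179.9, -0.1, -172.0]
force: [0.5, -0.2, -0.5]
opening: 0.0447
gripper_force: 30.0
{'clock': 5.45, 'joint_pos': [54.5376, 10.2849, -14.6315, -0.0156, -65.2028, -136.5712], 'tool_pos': [0.4619, 0.318, 0.1859], 'orientation': [-179.9231, -0.0923, -172.0402], 'force': [0.4539, -0.2007, -0.4943], 'opening': 0.0447, 'gripper_force': 29.9845}
top 7 [0.5514 0.0249 0.1122] [0.5521 0.0249] 0.005430800840258598
side 14 [0.5619 0.0332 0.1086] [0.563  0.0327] 0.006265952717512846
```

```bash
python3 -m crank '[[[0,0,-0.03],[0,0,0],-1],[[0,0,-0.03],[0,0,0],-1],[[0,0,-0.03],[0,0,0],-1],[[0,0,-0.03],[0,0,0],-1],[[0,0,-0.02],[0,0,0],-1],[[0,0,-0.015],[0,0,0],-1],[[0,0,-0.006],[0,0,0],-1],[[0,0,-0.004],[0,0,0],-1],[[0,0,0],[0,0,0],-1]]'
```

```text
clock: 6.45
tool_pos: [0.463, 0.3169, 0.0223]
orientation: [-180.0, 0.0, -172.2]
force: [0.7, -0.3, -0.1]
opening: 0.045
gripper_force: 30.0
```

```bash
python3 -m crank '[[[0,0,-0.001],[0,0,0],-1],[[0,0,-0.001],[0,0,0],-1],[[0,0,-0.001],[0,0,0],-1],[[0,0,0],[0,0,0],-1]]'
```

```text
clock: 6.85
tool_pos: [0.4629, 0.3176, 0.0195]
orientation: [180.0, 0.0, -172.1]
force: [0.2, 0.1, 0.1]
opening: 0.0446
gripper_force: 30.0
```

```bash
python3 -m crank '[[[0,0,-0.001],[0,0,0],-1],[[0,0,-0.001],[0,0,0],-1],[[0,0,0],[0,0,0],-1]]'
```

```text
clock: 7.15
tool_pos: [0.4637, 0.3181, 0.0192]
orientation: [179.9, 0.1, -172.1]
force: [-2.6, -1.6, 14.3]
opening: 0.0447
gripper_force: 30.0
```

The cap touched the tray floor at the expected height. I release it with the fingers partly open so they stay inside the tray walls, then rise.

```bash
python3 -m crank '[[[0,0,0.001],[0,0,0],-1],[[0,0,0],[0,0,0],0.4],[[0,0,0],[0,0,0],0.4],[[0,0,0],[0,0,0],0.4],[[0,0,0],[0,0,0],0.4],[[0,0,0.02],[0,0,0],0.4],[[0,0,0.03],[0,0,0],0.4],[[0,0,0.04],[0,0,0],0.4],[[0,0,0.04],[0,0,0],0.4],[[0,0,0.025],[0,0,0],0.4]]'; python3 - <<'E'
from h import *
st();pt,_=snap('top');ps,_=snap('side')
a=cv2.resize(pt[220:330,100:240],(560,440));cv2.imwrite('pics/tray.png',np.hstack([pt[130:330,90:440],ps[180:460,220:420][:200]]))
cv2.imwrite('pics/tray.png',np.hstack([cv2.resize(pt[150:330,100:260],(400,450)),cv2.resize(ps[340:450,290:390],(400,450))]))
E
```

```text
clock: 8.15
tool_pos: [0.4635, 0.3179, 0.1763]
orientation: [179.9, 0.1, -172.1]
force: [-0.2, 0.4, 0.1]
opening: 0.0615
gripper_force: 0.0
{'clock': 8.15, 'joint_pos': [54.426, 10.621, -15.555, 0.0386, -63.6494, -136.5702], 'tool_pos': [0.4635, 0.3179, 0.1763], 'orientation': [179.897, 0.1452, -172.1273], 'force': [-0.1754, 0.353, 0.1203], 'opening': 0.0615, 'gripper_force': 0.0}
```

View pics/tray.png

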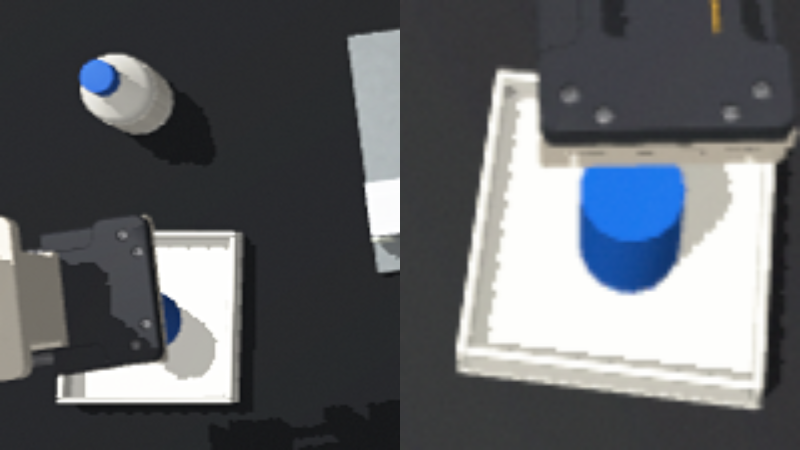

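The cap stands upright inside the tray (right half, about (630,220)) and the bottle is untouched. Now I measure the bare knob.

```bash
python3 - <<'E'
from h import *
st()
for n in('top','side'):
    z=np.load(f'/tmp/{n}.npz');p,d=z['p'],z['d'];W=world(n,d);h=cv2.cvtColor(p,cv2.COLOR_BGR2HSV).astype(int)
    red=((h[...,0]<8)|(h[...,0]>172))&(h[...,1]>120)&(h[...,2]>60)&(d>0)
    near=(abs(W[...,0]-.56)<.04)&(abs(W[...,1]-.025)<.04)
    q=W[near&(W[...,2]>.07)];print(n,(red&near).sum(),len(q),q[:,2].max().round(4))
    for lo,hi in((.106,.12),):
        s=q[(q[:,2]>lo)&(q[:,2]<hi)];c,rad=cv2.minEnclosingCircle(s[:,:2].astype(np.float32));print(len(s),s.mean(0).round(4),np.median(s,0).round(4),np.round(c,4),round(rad,4))
    m=imaging.camera_model(n);K,R,t=map(np.array,(m['mtx'],m['R'],m['t']))
    # white carriage top z=.062 fit
    wt=near|((abs(W[...,0]-.56)<.06)&(abs(W[...,1]-.025)<.06))
    wt&=(abs(W[...,2]-.062)<.004)&(p.min(-1)>60)&(d>0)
    rc=cv2.minAreaRect(W[wt][:,:2].astype(np.float32));print('saddle',wt.sum(),np.round(rc[0],4),np.round(rc[1],4),rc[2])
    v,u=np.nonzero(red&near&(W[...,2]>.07));print('px',u.min(),u.max(),v.min(),v.max())
    for a in(-1,0,1):
        pr=[]
        for zz in(.112,.078):
            c=K@(R@np.array([.561,.0235,zz])+t);pr+=(c[:2]/c[2]).round(1).tolist()
    print('pred axis px top/bottom',pr)
E
```

```text
{'clock': 8.25, 'joint_pos': [54.4247, 10.5584, -15.4955, 0.0664, -63.5502, -136.5709], 'tool_pos': [0.4645, 0.319, 0.1774], 'orientation': [179.7535, 0.3155, -172.1175], 'force': [0.0831, 1.0586, -0.4697], 'opening': 0.0614, 'gripper_force': 0.0}
top 33 118 0.1149
40 [0.5577 0.024  0.1109] [0.5555 0.0249 0.1113] [0.5604 0.0233] 0.0112
saddle 1604 [0.5736 0.0254] [0.0932 0.0837] 7.832401275634766
px 308 318 221 227
pred axis px top/bottom [312.8, 219.4, 313.0, 221.9]
side 76 112 0.1135
25 [0.5659 0.0318 0.1093] [0.5649 0.0331 0.1092] [0.5647 0.0273] 0.0103
saddle 560 [0.59   0.0287] [0.0623 0.0845] 7.314260005950928
px 308 315 234 244
pred axis px top/bottom [313.5, 231.0, 314.0, 241.7]
```

```bash
python3 -m crank '[[[0.005,-0.015,0],[0,0,0],0.4],[[0.01,-0.03,0],[0,0,0],0.4],[[0.01,-0.03,0],[0,0,0],0.4],[[0.01,-0.03,0],[0,0,0],0.4],[[0.01,-0.03,0],[0,0,0],0.4],[[0.01,-0.03,0],[0,0,0],0.4],[[0.01,-0.03,0],[0,0,0],0.4],[[0.01,-0.03,0],[0,0,0],0.4],[[0.01,-0.03,0],[0,0,0],0.4],[[0.01,-0.03,0],[0,0,0],0.4],[[0.0037,-0.0085,0],[0,0,0],0.4],[[0,0,0],[0,0,0],0.4]]'; python3 -m crank '[[[0,0,-0.025],[0,0,0],0.4],[[0,0,-0.025],[0,0,0],0.4],[[0,0,-0.02],[0,0,0],0.4],[[0,0,-0.02],[0,0,0],0.4],[[0,0,-0.004],[0,0,0],0.4],[[0,0,0],[0,0,0],0.4],[[0,0,0],[0,0,0],0.4]]'; python3 -c "
from h import *
st()
p,_=snap('side');cv2.imwrite('pics/knob.png',cv2.resize(p[180:300,240:360],(600,600),interpolation=cv2.INTER_CUBIC))"
```

```text
clock: 9.45
tool_pos: [0.5609, 0.022, 0.1718]
orientation: [-180.0, -0.1, -172.3]
force: [-0.4, 0.6, -0.7]
opening: 0.0615
gripper_force: 0.0
clock: 10.15
tool_pos: [0.5619, 0.0243, 0.08]
orientation: [180.0, 0.1, -172.1]
force: [-0.0, 0.5, -0.1]
opening: 0.0614
gripper_force: 0.0
{'clock': 10.15, 'joint_pos': [22.4242, 15.9172, -22.4846, 0.0163, -51.5478, -104.5424], 'tool_pos': [0.5619, 0.0243, 0.08], 'orientation': [179.9997, 0.0521, -172.1081], 'force': [-0.0261, 0.458, -0.125], 'opening': 0.0614, 'gripper_force': 0.0}
```

View pics/knob.png

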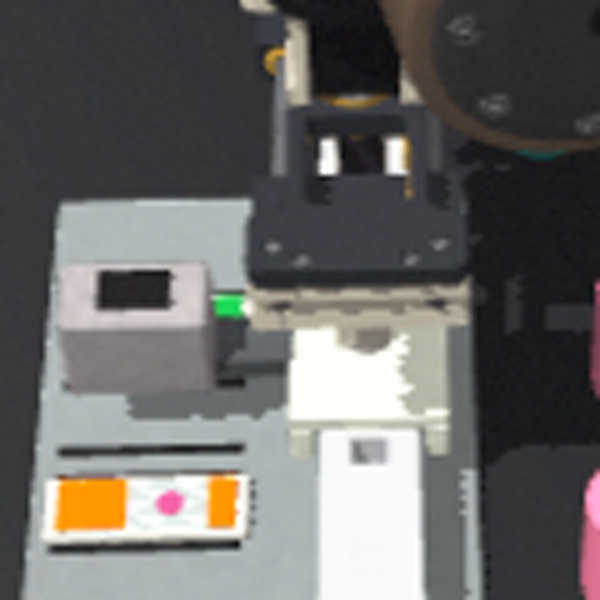

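The near finger stands clear of the saddle at (370,340), around the knob. Next I close on it.

```bash
python3 -m crank '[[[0,0,0],[0,0,0],-1],[[0,0,0],[0,0,0],-1],[[0,0,0],[0,0,0],-1],[[0,0,0],[0,0,0],-1],[[0,0,0],[0,0,0],-1],[[0,0,0],[0,0,0],-1],[[0,0,0],[0,0,0],-1],[[0,0,0],[0,0,0],-1],[[0,0,0],[0,0,0],-1],[[0,0,0],[0,0,0],-1]]'; python3 -c "
from h import *
st()"
```

```text
clock: 11.2
tool_pos: [0.5628, 0.024, 0.0808]
orientation: [-180.0, 0.2, -172.1]
force: [-1.3, -0.3, 9.5]
opening: 0.0003
gripper_force: 4.8
{'clock': 11.2, 'joint_pos': [22.3862, 15.8721, -22.4393, 0.0705, -51.5334, -104.5313], 'tool_pos': [0.5628, 0.024, 0.0808], 'orientation': [-179.9854, 0.1641, -172.1013], 'force': [-1.2991, -0.2973, 9.5258], 'opening': 0.0003, 'gripper_force': 4.8449}
```

The fingers closed fully and missed the knob. I'll look into it numerically before moving.

```bash
python3 - <<'E'
from h import *
z=np.load('/tmp/side.npz');W0=world('side',z['d']);p0=z['p']
p,d=snap('side');W=world('side',d)
for v in range(232,262,2):print(v,*[(W0[v,u].round(3).tolist(),p0[v,u].tolist()) for u in (309,314)],'| now',*[(W[v,u].round(3).tolist(),p[v,u].tolist()) for u in (309,314)])
for n in('side','top'):
    if n=='top':p,d=snap('top')
    h=cv2.cvtColor(p,cv2.COLOR_BGR2HSV).astype(int);Wn=world(n,d)
    red=((h[...,0]<8)|(h[...,0]>172))&(h[...,1]>150)&(h[...,2]>60)
    k,l,s,c=cv2.connectedComponentsWithStats(red.astype(np.uint8))
    print(n,[(s[i,4],c[i].round(),Wn[l==i].mean(0).round(3)) for i in range(1,k) if s[i,4]>5])
E
```

```text
232 ([0.554, 0.118, 0.22], [69, 62, 62]) ([0.545, 0.118, 0.221], [69, 64, 63]) | now ([0.554, 0.118, 0.219], [70, 63, 62]) ([0.545, 0.117, 0.219], [68, 63, 61])
234 ([0.553, 0.121, 0.217], [49, 47, 45]) ([0.545, 0.12, 0.218], [43, 42, 39]) | now ([0.553, 0.12, 0.217], [46, 42, 41]) ([0.545, 0.12, 0.217], [44, 41, 39])
236 ([0.554, 0.12, 0.21], [48, 47, 46]) ([0.545, 0.118, 0.21], [48, 46, 45]) | now ([0.553, 0.123, 0.214], [53, 54, 55]) ([0.545, 0.12, 0.212], [60, 65, 67])
238 ([0.554, 0.12, 0.205], [156, 173, 181]) ([0.545, 0.118, 0.205], [130, 144, 151]) | now ([0.554, 0.119, 0.205], [154, 171, 179]) ([0.545, 0.12, 0.206], [112, 124, 131])
240 ([0.555, 0.115, 0.194], [111, 122, 128]) ([0.547, 0.11, 0.189], [110, 123, 128]) | now ([0.555, 0.113, 0.192], [115, 128, 134]) ([0.547, 0.111, 0.19], [111, 122, 128])
242 ([0.556, 0.112, 0.185], [116, 128, 135]) ([0.546, 0.113, 0.187], [157, 174, 181]) | now ([0.555, 0.115, 0.188], [155, 173, 180]) ([0.547, 0.112, 0.185], [156, 174, 181])
244 ([0.555, 0.116, 0.184], [155, 172, 180]) ([0.547, 0.112, 0.18], [155, 172, 179]) | now ([0.556, 0.11
[... 757 characters left out ...]
([0.569, 0.044, 0.061], [250, 254, 253]) ([0.559, 0.042, 0.061], [250, 254, 253]) | now ([0.569, 0.044, 0.062], [250, 254, 253]) ([0.559, 0.043, 0.062], [250, 254, 253])
256 ([0.569, 0.048, 0.06], [250, 254, 253]) ([0.558, 0.049, 0.063], [250, 254, 253]) | now ([0.569, 0.048, 0.06], [249, 254, 253]) ([0.558, 0.047, 0.06], [250, 254, 253])
258 ([0.568, 0.055, 0.062], [251, 254, 253]) ([0.558, 0.054, 0.062], [250, 254, 253]) | now ([0.568, 0.055, 0.063], [251, 254, 253]) ([0.558, 0.053, 0.061], [250, 254, 253])
260 ([0.567, 0.058, 0.06], [250, 254, 253]) ([0.557, 0.057, 0.06], [250, 254, 253]) | now ([0.567, 0.059, 0.061], [250, 254, 253]) ([0.557, 0.057, 0.06], [250, 254, 253])
side []
top []
```

The depth readings explain the miss. The fingertips and gripper body sit about 31-34 mm higher than tool_pos z says: the shut tips rest on the knob's top (0.112) at a reading of 0.081. x and y agree. So real tip z ≈ reading + 0.031, and I need a reading near 0.049. I'll rise, open and go down in steps, watching the force.

```bash
python3 -m crank '[[[0,0,0.01],[0,0,0],-1],[[0,0,0.01],[0,0,0],0.4],[[0,0,0],[0,0,0],0.4],[[0,0,0],[0,0,0],0.4],[[0,0,0],[0,0,0],0.4],[[0,0,0],[0,0,0],0.4],[[0,0,0],[0,0,0],0.4],[[0,0,0],[0,0,0],0.4]]'; python3 -m crank '[[[0,0,-0.015],[0,0,0],0.4],[[0,0,-0.01],[0,0,0],0.4],[[0,0,-0.01],[0,0,0],0.4],[[0,0,0],[0,0,0],0.4]]'
```

```text
clock: 12.1
tool_pos: [0.5614, 0.0238, 0.0989]
orientation: [-180.0, -0.0, -172.1]
force: [-0.2, 0.2, -0.6]
opening: 0.0508
gripper_force: 0.0
clock: 12.5
tool_pos: [0.5604, 0.0235, 0.0625]
orientation: [-180.0, -0.2, -172.2]
force: [0.0, 1.0, -0.7]
opening: 0.0617
gripper_force: 0.0
```

```bash
python3 - <<'E'
from h import *
st();p,d=snap('side');W=world('side',d)
for v in range(238,262,2):print(v,*[(W[v,u].round(3).tolist(),p[v,u].tolist()) for u in (309,314)])
E
```

```text
{'clock': 12.5, 'joint_pos': [22.3882, 17.063, -23.5771, -0.0191, -49.5276, -104.5323], 'tool_pos': [0.5604, 0.0235, 0.0625], 'orientation': [-179.9719, -0.1659, -172.1566], 'force': [0.0134, 1.0041, -0.6956], 'opening': 0.0617, 'gripper_force': 0.0}
238 ([0.554, 0.117, 0.202], [69, 63, 63]) ([0.546, 0.116, 0.202], [68, 63, 62])
240 ([0.554, 0.12, 0.2], [49, 46, 44]) ([0.545, 0.119, 0.2], [51, 48, 47])
242 ([0.554, 0.12, 0.194], [46, 43, 43]) ([0.546, 0.119, 0.194], [44, 41, 41])
244 ([0.554, 0.122, 0.191], [154, 174, 180]) ([0.546, 0.118, 0.187], [145, 162, 168])
246 ([0.556, 0.113, 0.174], [110, 122, 128]) ([0.547, 0.113, 0.176], [112, 123, 129])
248 ([0.556, 0.113, 0.168], [145, 161, 169]) ([0.547, 0.113, 0.17], [155, 173, 181])
250 ([0.557, 0.112, 0.161], [156, 173, 180]) ([0.547, 0.112, 0.162], [153, 171, 179])
252 ([0.564, 0.071, 0.103], [149, 165, 172]) ([0.554, 0.069, 0.102], [109, 120, 125])
254 ([0.564, 0.073, 0.099], [188, 208, 210]) ([0.555, 0.07, 0.096], [210, 224, 225])
256 ([0.569, 0.048, 0.061], [250, 254, 253]) ([0.558, 0.047, 0.06], [250, 254, 253])
258 ([0.568, 0.054, 0.062], [251, 254, 253]) ([0.558, 0.053, 0.062], [250, 253, 253])
260 ([0.567, 0.059, 0.061], [250, 254, 253]) ([0.557, 0.057, 0.06], [250, 254, 253])
```

The finger's lower edge is at z≈0.095 for a reading of 0.0625, so the +32 mm offset is confirmed. I go down 16 mm more and close.

```bash
python3 -m crank '[[[0,0,-0.008],[0,0,0],0.4],[[0,0,-0.008],[0,0,0],0.4],[[0,0,0],[0,0,0],0.4],[[0,0,0],[0,0,0],-1],[[0,0,0],[0,0,0],-1],[[0,0,0],[0,0,0],-1],[[0,0,0],[0,0,0],-1],[[0,0,0],[0,0,0],-1],[[0,0,0],[0,0,0],-1],[[0,0,0],[0,0,0],-1],[[0,0,0],[0,0,0],-1],[[0,0,0],[0,0,0],-1]]'; python3 -m crank '[[[0,0,0],[0,0,0],-1],[[0,0,0],[0,0,0],-1]]'
```

```text
clock: 13.75
tool_pos: [0.5616, 0.0238, 0.0483]
orientation: [-180.0, 0.0, -172.1]
force: [-0.2, 0.1, 1.8]
opening: 0.0206
gripper_force: 30.0
clock: 13.95
tool_pos: [0.5616, 0.0238, 0.0483]
orientation: [180.0, 0.0, -172.1]
force: [-0.9, 0.2, 2.9]
opening: 0.0214
gripper_force: 30.0
```

The knob is held (21 mm, 30 N, little side force). Now I pull it up 20 mm.

```bash
python3 -m crank '[[[0,0,0.005],[0,0,0],-1],[[0,0,0.005],[0,0,0],-1],[[0,0,0.005],[0,0,0],-1],[[0,0,0.005],[0,0,0],-1],[[0,0,0],[0,0,0],-1],[[0,0,0],[0,0,0],-1]]'; python3 - <<'E'
from h import *
p,d=snap('side');cv2.imwrite('pics/lift.png',cv2.resize(p[180:300,240:360],(600,600),interpolation=cv2.INTER_CUBIC));W=world('side',d)
for v in range(238,262,2):print(v,*[(W[v,u].round(3).tolist(),p[v,u].tolist()) for u in (309,312,315)])
E
```

```text
clock: 14.55
tool_pos: [0.5616, 0.0238, 0.0688]
orientation: [180.0, 0.0, -172.1]
force: [-0.4, -0.7, 1.8]
opening: 0.0208
gripper_force: 30.0
238 ([0.554, 0.121, 0.206], [48, 44, 44]) ([0.549, 0.12, 0.207], [44, 43, 41]) ([0.543, 0.12, 0.207], [45, 41, 40])
240 ([0.554, 0.118, 0.197], [50, 47, 47]) ([0.549, 0.12, 0.201], [51, 48, 50]) ([0.544, 0.119, 0.2], [47, 46, 46])
242 ([0.554, 0.121, 0.196], [114, 128, 135]) ([0.549, 0.118, 0.193], [144, 160, 167]) ([0.544, 0.115, 0.19], [154, 173, 180])
244 ([0.556, 0.114, 0.181], [110, 122, 128]) ([0.55, 0.112, 0.18], [112, 124, 129]) ([0.545, 0.11, 0.178], [116, 128, 134])
246 ([0.556, 0.112, 0.173], [155, 173, 181]) ([0.55, 0.113, 0.175], [155, 173, 180]) ([0.545, 0.111, 0.173], [144, 160, 167])
248 ([0.556, 0.115, 0.171], [158, 175, 183]) ([0.551, 0.112, 0.168], [154, 171, 179]) ([0.545, 0.111, 0.168], [155, 172, 179])
250 ([0.571, 0.033, 0.061], [249, 253, 253]) ([0.564, 0.034, 0.064], [163, 168, 172]) ([0.558, 0.033, 0.063], [146, 153, 155])
252 ([0.57, 0.04, 0.063], [250, 253, 253]) ([0.564, 0.038, 0.061], [249, 253, 253]) ([0.558, 0.037, 0.061], [250, 253, 253])
254 ([0.569, 0.043, 0.061], [250, 254, 253]) ([0.563, 0.042, 0.06], [250, 254, 253]) ([0.557, 0.042, 0.061], [250, 254, 253])
256 ([0.569, 0.048, 0.061], [250, 254, 253]) ([0.563, 0.048, 0.061], [250, 254, 253]) ([0.556, 0.048, 0.062], [250, 254, 253])
258 ([0.568, 0.054, 0.061], [250, 254, 253]) ([0.562, 0.052, 0.06], [250, 254, 253]) ([0.556, 0.051, 0.059], [250, 254, 253])
260 ([0.567, 0.06, 0.062], [250, 254, 253]) ([0.561, 0.059, 0.062], [250, 254, 253]) ([0.555, 0.058, 0.062], [250, 254, 253])
```

View pics/lift.png

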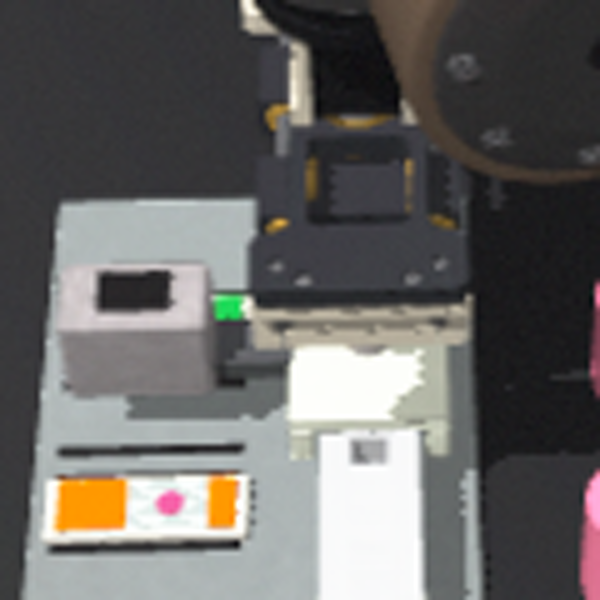

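The knob is hidden behind the gripper in this view, so I test by sliding a little. If the pin were still locked, the force would climb well above the 1.5 N friction.

```bash
python3 -m crank '[[[0.0003,-0.0025,0],[0,0,0],-1],[[0.0004,-0.0025,0],[0,0,0],-1],[[0,0,0],[0,0,0],-1]]'
```

```text
clock: 14.9
tool_pos: [0.5623, 0.0185, 0.0682]
orientation: [-180.0, 0.0, -172.2]
force: [0.0, -0.4, 2.4]
opening: 0.0214
gripper_force: 30.0
```

The force stays below 1 N, so the carriage is free. I slide the remaining 45 mm.

```bash
python3 -m crank '[[[0.0007,-0.005,0],[0,0,0],-1],[[0.0007,-0.005,0],[0,0,0],-1],[[0.0007,-0.005,0],[0,0,0],-1],[[0.0007,-0.005,0],[0,0,0],-1],[[0.0007,-0.005,0],[0,0,0],-1],[[0.0007,-0.005,0],[0,0,0],-1],[[0.0007,-0.005,0],[0,0,0],-1],[[0.0007,-0.005,0],[0,0,0],-1],[[0.0005,-0.0045,0],[0,0,0],-1],[[0,0,0],[0,0,0],-1],[[0,0,0],[0,0,0],-1]]'; python3 - <<'E'
from h import *
st();_,d=snap('side');p,d=snap('side');W=world('side',d)
m=(abs(W[...,2]-.097)<.004)&(W[...,0]>.6)&(W[...,0]<.72)&(abs(W[...,1])<.15)
rc=cv2.minAreaRect(W[m][:,:2].astype(np.float32));print('head',m.sum(),rc)
z=(abs(W[...,2]-.062)<.003)&(abs(W[...,0]-.56)<.06)&(abs(W[...,1])<.12)&(p.min(-1)>60);q=W[z];ys=(q[:,:2]-[.5612,.0238])@[-.1357,.9907];print('saddle y_s max (expect -8)',np.percentile(ys,99.5)*1000, len(q))
E
```

```text
clock: 16.0
tool_pos: [0.5684, -0.0262, 0.0681]
orientation: [-180.0, -0.0, -172.2]
force: [0.4, -2.5, 1.3]
opening: 0.021
gripper_force: 30.0
{'clock': 16.0, 'joint_pos': [17.0809, 17.2706, -22.3764, 0.0323, -50.3593, -99.2646], 'tool_pos': [0.5684, -0.0262, 0.0681], 'orientation': [-179.9744, -0.0023, -172.1631], 'force': [0.3835, -2.5041, 1.2828], 'opening': 0.021, 'gripper_force': 30.0001}
head 300 ((0.6642645001411438, -0.009222017601132393), (0.059456031769514084, 0.035483382642269135), 6.008052349090576)
saddle y_s max (expect -8) -6.226867724282457 505
```

The head measures (0.664,-0.009) against (0.662,-0.013) expected, within the side camera's bias. Now I push the pin down slowly.

```bash
python3 -m crank '[[[0,0,-0.003],[0,0,0],-1],[[0,0,-0.003],[0,0,0],-1],[[0,0,-0.003],[0,0,0],-1],[[0,0,0],[0,0,0],-1]]'; python3 -m crank '[[[0,0,-0.003],[0,0,0],-1],[[0,0,-0.003],[0,0,0],-1],[[0,0,-0.003],[0,0,0],-1],[[0,0,-0.002],[0,0,0],-1],[[0,0,0],[0,0,0],-1]]'
```

```text
clock: 16.5
tool_pos: [0.5682, -0.0255, 0.0585]
orientation: [180.0, -0.0, -172.1]
force: [2.7, -0.8, -3.9]
opening: 0.0209
gripper_force: 30.0
clock: 17.0
tool_pos: [0.5683, -0.0256, 0.0483]
orientation: [-180.0, 0.0, -172.1]
force: [-1.3, -0.5, 4.8]
opening: 0.021
gripper_force: 30.0
```

```bash
python3 -m crank '[[[0,0,-0.001],[0,0,0],-1],[[0,0,0],[0,0,0],-1],[[0,0,0],[0,0,0],-1]]'; python3 -m crank '[[[0,0,-0.001],[0,0,0],-1],[[0,0,0],[0,0,0],-1],[[0,0,0],[0,0,0],-1]]'
```

```text
clock: 17.3
tool_pos: [0.5684, -0.0257, 0.0482]
orientation: [-180.0, 0.0, -172.1]
force: [-3.9, 0.6, 12.0]
opening: 0.021
gripper_force: 30.0
clock: 17.6
tool_pos: [0.5685, -0.0259, 0.0481]
orientation: [-180.0, 0.1, -172.1]
force: [-7.6, 0.4, 19.5]
opening: 0.0209
gripper_force: 30.0
```

It meets a hard stop at the home reading (0.048), with 19.5 N of steady push and no slip. One last look before handing in.

```bash
python3 -c "
from h import *
snap('side','final.png');st()"
```

```text
{'clock': 17.65, 'joint_pos': [17.1214, 18.603, -23.6267, 0.0603, -47.7184, -99.2611], 'tool_pos': [0.5685, -0.0259, 0.0481], 'orientation': [-179.9643, 0.0585, -172.0991], 'force': [-7.2954, 0.1885, 19.5199], 'opening': 0.0211, 'gripper_force': 30.0031}
```

View pics/final.png

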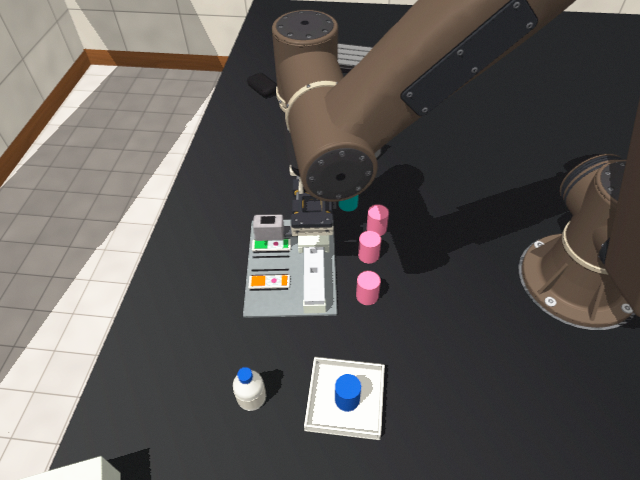

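The final view shows the cap upright in the tray (347,392), the reader head at (268,222) on the green slide's side, and the bottle and pink cups where they were. Handing in.

```bash
python3 -c "
from plant import close_job
print(close_job())"
```

```text
the job is handed in; nothing more can be done
None
```

I handed the job in at 17.65 s on the robot's clock: the blue cap stands open side down in the white tray, and the reader is in the green slide's hole with the pin pushed home and the knob still held. On the first try the fingers closed above the knob and rested on it with about 10 N; I then found they sit about 32 mm higher than the readings say and corrected for that. The bottle was untouched in the last picture, but the arm hid the jar and the amber container, so I did not re-check those two.

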